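Take the toothpick dispenser apart for washing

TASK

The toothpick dispenser, the slim plastic cylinder with a small round push button on top, is empty and needs a wash. Take it apart in order: pull its cap straight up and stand it in the steel tray, then lift the inner sleeve out of the shell and stand that in the tray too, both the right way up. Leave the outer shell standing where it is.

Things in the scene. Friction and masses are not known exactly. Their poses are not given: they have to be found in the camera images.
- cap_center (a point): Loose white plastic hood, 52 mm across, straight sides 40 mm high, open below, with a round 28 mm wide, 8 mm high button on top (48 mm in all, 40 g). Point: on its axis, half-way up, 24 mm above its lower rim; z up. Its rim rests on the shell's rim; it covers the sleeve's top loosely (4 mm gap, no catch) and clears it after rising 36 mm. Grip it across its sides.
- sleeve_center (a point): Loose ivory plastic tube, closed bottom, open top, 37 mm across, 77 mm high, 2 mm wall, 30 g. Point: on its axis, half-way up, 38.5 mm above its underside; z up. It stands on the shell's inner floor with 3.5 mm gap all round. With the cap off, its top 34 mm stand out above the shell's rim: grip it there, across its sides. It clears the shell after rising 43 mm.
- shell: Loose ivory plastic beaker, 50 mm outside, 44 mm inside diameter, 48 mm high, 5 mm floor, 140 g. Origin: centre of its underside, on the chest's top; z up. It stays there. The whole dispenser is 96 mm high; neighbours stand at least 35 mm clear of it. A wider, lower white lidded jar and an amber jar are not part of it.
- tray: Fixed steel tray, 220 mm (its x) by 150 mm (its y) outside, rim 15 mm high, walls and floor 5 mm thick. Origin: centre of its underside, on the chest's top; the flat inner floor, 210 by 140 mm, lies 5 mm above it. z up. Starts empty.
Things that resemble listed ones, but are neither listed nor needed, are in the scene too. What is shaped like the part that bears cap_center but blue or red is not meant.

How it is judged:
By the outcome, as a careful person would: the job done as asked, in the order asked, and still so for the second after the job is handed in, with the robot touching nothing.
It also fails if it takes over 59 s, if anything falls off the work surface, if the arm or the gripper's body presses on something with over 40 N, if the wrist force passes 120 N, or if a joint passes its speed limit or range.

ROBOT

A 6-joint arm with a two-finger parallel gripper is mounted at the origin on the work surface. World frame = base frame: x ahead of the robot, y to its left, z up, the work surface at z = 0. Lengths are in m, angles in degrees, forces in N, time in s.
With the tool pointing down it reaches from about 0.35 to 0.875 m from the base axis. Payload 4.2 kg.
Tool frame: the origin (TCP) lies midway between the tips of the shut fingers; the grasp point (between the pads) lies 19 mm behind it (hold_point_z is the z of the grasp point in the tool frame, in m); z points along the fingers, y is the direction in which the jaws open and shut (so a half turn about z gives the same grasp; the last joint's range is limited). The gripper opens to 87 mm and grips with 3 to 60 N. Pads are 19 mm wide; open, the fingers measure 117 mm over their backs; the gripper's body (75 mm by 190 mm) begins 51 mm behind the grasp point.
Start: joints at [-58.235, 22.042, 0.453, 0, -68.411, -14.817], TCP at [0.182, -0.598, 0.223] pointing down, gripper open.
Joint ranges: [-179.83, 179.83], [-69.29, 118.12], [-61.27, 80.66], [-181.25, 117.63], [-171.15, -9.14], [-177.46, 177.46]. Speed limits (degrees/s): [159.86, 159.86, 180, 180, 180, 180].

INTERFACE

Orientations are given as a 3x3 rotation matrix whose columns are the frame's x, y, z axes.
In Python, from station import * gives the robot as it stands. The module is installed in compiled form; this text tells all that it offers.
- The arm moves only by the tool jog_arm, never from a script. Its argument "moves" is a list of rows, each a list of 7 numbers: the closure, from -1 (fully open) to 1 (shut), then the shift along the tool's x, y, z in m, then the turn, a rotation vector about the tool's x, y, z in rad. In form: [[gripper, x, y, z, wx, wy, wz], ...]. A call has exactly 10 rows; each row is the pose to reach, as a shift and turn from the pose commanded when the call began, along the tool's axes at that moment; what a row does not reach only later rows make up. A row lasts 1/12 s, in which the tool goes at most 41.7 mm and 7.16 degrees, less where a joint would pass 70% of its speed; a pose out of reach is approached as far as the arm can. A call with a gripper value outside its range is refused whole. The fingers move at their own pace and stop on an object; the grip force is fixed at half the most. Time passes only in rows, so rows that repeat a pose let the fingers close, or fill a call up. It gives the time, the measured TCP pose, the force and the opening at its end, in the units of the state.
- sense(): the state, without advancing time (a new reading comes with each control period).
- capture(name): name is "scene" or "top"; returns a dict with "frame" (480x640x3 uint8, red, green, blue), "fov_y" (degrees; the focal length in pixels is half the picture's height over the tangent of half this angle, whatever the lens; pixels are square), "cx", "cy" (the principal point, pixels), "world_from_camera" (4x4, takes a point from camera to world coordinates). Camera axes: x right, y down, z forward; pixel columns grow to the right and rows downward; lengths in m; the calibration is good to about 2 mm. A picture is of the moment at which its call begins. There is no depth.
- finish_job(): hands the job in, once; it reports no verdict.
The state is a dict: "time_s": time; "joints": joint angles; "joint_velocities": joint speeds; "effort": joint torques, N m; "tcp_pos": TCP position; "ee_rot": TCP orientation; "wrist_force": force on the tool from outside, world axes, zero at the start; "moment": the same for the moment, N m; "gripper_width": opening from 0.0 (shut) to 1.0 (fully open).
Only numpy, scipy, OpenCV 4.12 (cv2) and the standard library are available. Lean on these libraries where they do the work, as an engineer would, in place of code of your own. Each camera call takes 0.05 s, during which the arm holds its last target.

## Working session

There is one attempt and no reset: what is moved stays moved. The work goes in short steps, Python scripts to look and compute and a tool call to move; the robot and the scene stay as the last step left them, time stands still between calls to the robot, and variables do not carry over. Pictures are saved under pics/ and viewed, and the job is handed in when it is done.

Besides the shell and the picture viewer there is one more tool, called after "Request:" by a JSON object that holds its "method" and its "body". jog_arm: Moves the arm, as the interface text tells. Its arguments: {"type":"object","properties":{"moves":{"type":"array"}},"required":["moves"]}

```bash
mkdir -p pics; python3 - <<'E'
from station import *
import cv2
s=sense();print(s)
for n in("scene","top"):
    c=capture(n);cv2.imwrite(f"pics/{n}0.png",c["frame"][:,:,::-1]);print(n,c["fov_y"],c["cx"],c["cy"],c["world_from_camera"])
E
```

```text
{'time_s': 0.0, 'joints': array([-5.82368766e+01,  2.20926870e+01,  3.78387485e-01, -3.09582493e-02,
       -6.84129634e+01, -1.48146298e+01]), 'joint_velocities': array([-0.07304299, -0.03953834, -0.06382024, -0.13356874,  0.01184987,
       -0.02814068]), 'effort': array([-1.79922899e-04, -3.90667391e+01,  1.87409002e+01,  4.22004461e+00,
        1.09699965e-02, -1.95540169e-04]), 'tcp_pos': array([ 0.18201411, -0.59725489,  0.22142474]), 'ee_rot': array([[-9.56625262e-01, -2.91320369e-01, -7.42031745e-04],
       [-2.91321302e-01,  9.56622843e-01,  2.15293531e-03],
       [ 8.26506089e-05,  2.27572196e-03, -9.99997407e-01]]), 'wrist_force': array([-0.04187416, -0.27564703,  0.14480605]), 'moment': array([-0.02575864, -0.0360682 ,  0.01141461]), 'gripper_width': 0.9985748874050365}
scene 56.67890895321623 324.2956655775635 243.8520237693878 [[-0.04800237  0.85384803 -0.51830427  0.89518861]
 [ 0.99879274  0.04645146 -0.0159789   0.01545932]
 [ 0.01043244 -0.51844556 -0.85504699  0.68333562]
 [ 0.          0.          0.          1.        ]]
top 49.83205029526429 324.9875944034868 240.21485521309828 [[-0.01674109 -0.98808547  0.15299295  0.40964842]
 [-0.99842724  0.02470841  0.05032429 -0.00853521]
 [-0.05350491 -0.15190985 -0.9869451   0.83344771]
 [ 0.          0.          0.          1.        ]]
```

View pics/scene0.png

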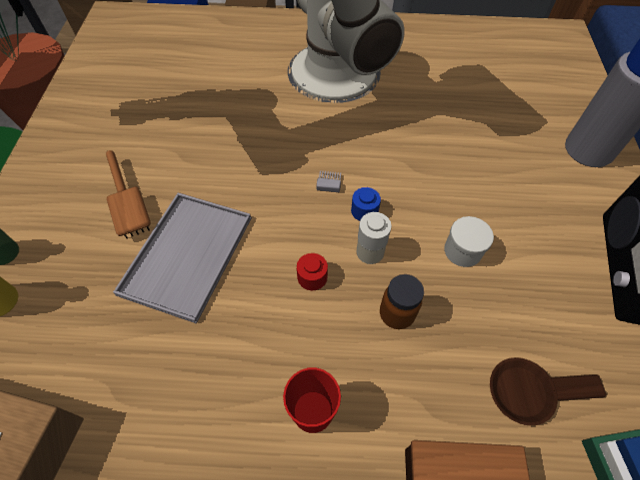

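View pics/top0.png

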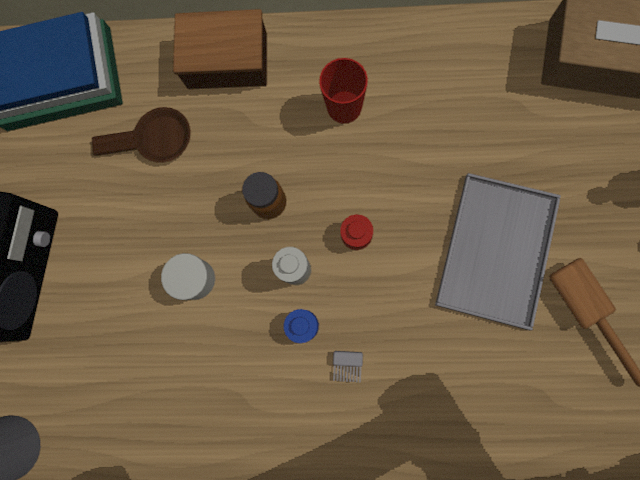

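```bash
cat > h.py <<'E'
import numpy as np, cv2
from station import *
class Cam:
    def __init__(s,n):
        c=capture(n); s.im=c["frame"]; s.T=np.array(c["world_from_camera"]); s.f=240/np.tan(np.radians(c["fov_y"]/2)); s.cx,s.cy=c["cx"],c["cy"]
    def ray(s,u,v):
        d=s.T[:3,:3]@np.array([(u-s.cx)/s.f,(v-s.cy)/s.f,1]); return s.T[:3,3],d
    def onz(s,u,v,z):
        o,d=s.ray(u,v); return o+d*(z-o[2])/d[2]
    def proj(s,p):
        q=s.T[:3,:3].T@(np.array(p)-s.T[:3,3]); return np.array([s.f*q[0]/q[2]+s.cx,s.f*q[1]/q[2]+s.cy])
def crop(c,x0,y0,x1,y1,k,name):
    cv2.imwrite("pics/"+name,cv2.resize(c.im[y0:y1,x0:x1,::-1],None,fx=k,fy=k,interpolation=cv2.INTER_NEAREST))
E
python3 - <<'E'
from h import *
S=Cam("scene");T=Cam("top")
crop(S,290,170,510,340,3.5,"s1.png");crop(T,140,160,400,360,3,"t1.png")
crop(T,420,160,580,340,3.3,"t2.png")
E
```

```text
(no output)
```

View pics/s1.png

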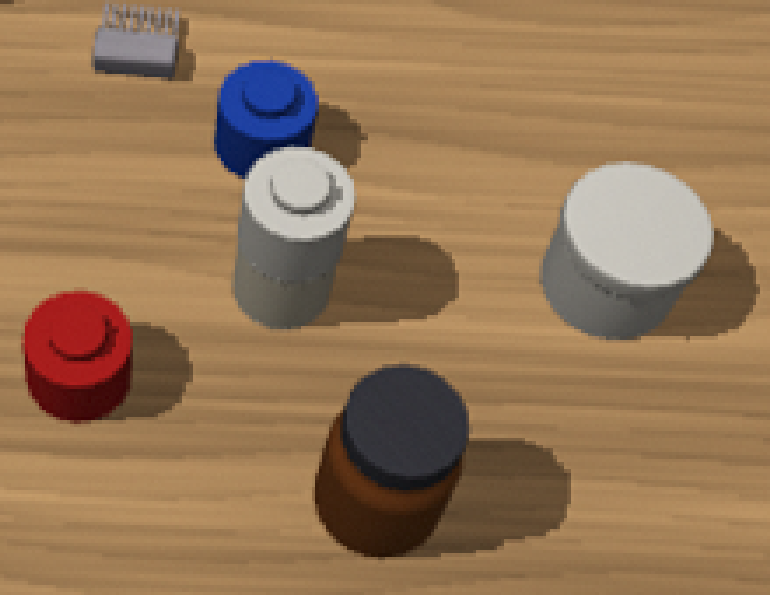

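View pics/t1.png

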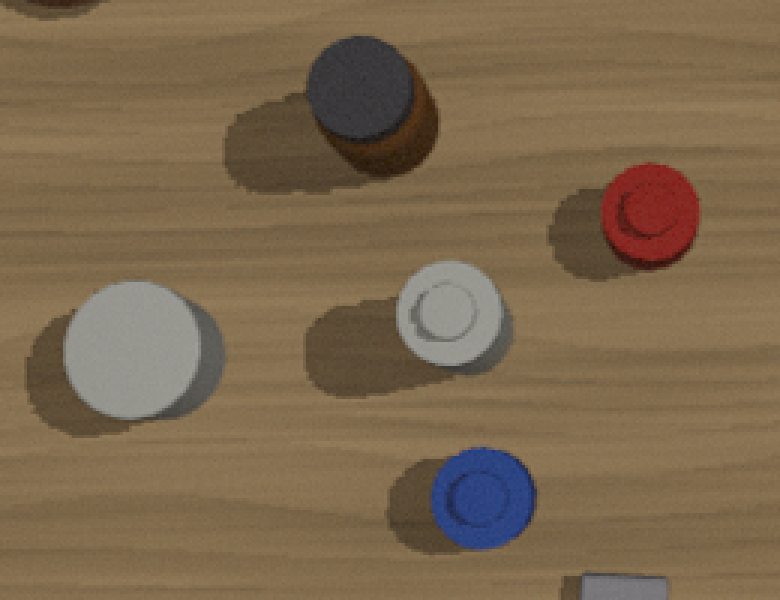

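View pics/t2.png

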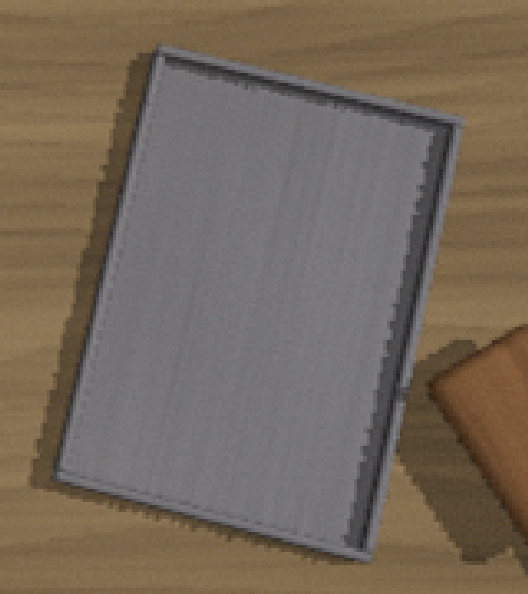

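```bash
cat >> h.py <<'E'
def tri(a,b):
    (o1,d1),(o2,d2)=a,b
    A=np.stack([d1,-d2],1);t=np.linalg.lstsq(A,o2-o1,rcond=None)[0]
    p,q=o1+d1*t[0],o2+d2*t[1]; return (p+q)/2,np.linalg.norm(p-q)
def top_disc(c,u,v,thr,r=40):
    "ellipse of the bright neutral blob at u,v"
    h=cv2.cvtColor(c.im,cv2.COLOR_RGB2HSV)
    m=((h[:,:,1]<45)&(h[:,:,2]>thr)).astype(np.uint8)
    w=np.zeros_like(m);w[int(v)-r:int(v)+r,int(u)-r:int(u)+r]=1
    cs,_=cv2.findContours(m*w,cv2.RETR_EXTERNAL,cv2.CHAIN_APPROX_NONE)
    k=max(cs,key=cv2.contourArea); return cv2.fitEllipse(cv2.convexHull(k))
E
python3 - <<'E'
from h import *
np.set_printoptions(precision=4,suppress=True)
S=Cam("scene");T=Cam("top")
print("hsv top",cv2.cvtColor(T.im,cv2.COLOR_RGB2HSV)[[264,264,280],[278,302,303]], "scene",cv2.cvtColor(S.im,cv2.COLOR_RGB2HSV)[[230,245],[366,370]])
for thr in (130,140,150):
  e=top_disc(T,290,264,thr,25);print(thr,e,T.onz(*e[0],.088))
for thr in (170,180,190):
  e2=top_disc(S,375,225,thr,22);print(thr,e2,S.onz(*e2[0],.088))
for n,a,b in [("disp",(289.7,264.3),(375.4,225.1)),("amber",(260,189.3),(405.7,290.6)),("jar",(184.3,276.7),(470+2.3-1,234.5)),("red",(356.7,230.7),(312.3,265)),("blue",(301,326),(366.7,198))]:
  print(n,tri(T.ray(*a),S.ray(*b)))
P=[]
for x,y in [(160,47),(461,120),(367,557),(57,478)]:
  p=T.onz(x/3.3+420,y/3.3+160,.015);P.append(p);print("tray",p,S.proj(p))
P=np.array(P);print(P.mean(0),[np.linalg.norm(P[i]-P[i-1]) for i in range(4)])
d=P[0]-P[3];print("long dir deg",np.degrees(np.arctan2(d[1],d[0])))
E
```

```text
hsv top [[ 26  17 107]
 [ 30  12 153]
 [ 18  40  83]] scene [[ 19  14 200]
 [ 21  19  95]]
130 ((289.16241455078125, 263.8111572265625), (34.00741958618164, 34.66598892211914), 48.221885681152344) [0.4917 0.0823 0.088 ]
140 ((289.24285888671875, 263.7727355957031), (33.60544967651367, 34.15667724609375), 5.8992767333984375) [0.4918 0.0822 0.088 ]
150 ((289.3334655761719, 263.7035827636719), (32.58188247680664, 33.353363037109375), 53.106689453125) [0.4919 0.0821 0.088 ]
170 ((375.0847473144531, 224.5529022216797), (25.391246795654297, 31.226524353027344), 96.46192169189453) [0.4936 0.0842 0.088 ]
180 ((375.01751708984375, 224.60739135742188), (25.08477783203125, 31.08908462524414), 96.76828002929688) [0.4937 0.0841 0.088 ]
190 ((375.0726013183594, 224.8016357421875), (24.620861053466797, 30.702011108398438), 95.84552764892578) [0.4941 0.0842 0.088 ]
disp (array([0.4915, 0.0837, 0.0832]), np.float64(0.003118990972446079))
amber (array([0.606 , 0.1276, 0.0831]), np.float64(0.002592362770297315))
jar (array([0.4796, 0.2503, 0.0504]), np.float64(0.0015273444156354388))
red (array([ 0.5464, -0.016 ,  0.0391]), np.float64(0.0033855327713514845))
blue (array([0.4015, 0.0733, 0.036 ]), np.float64(0.004540147186747992))
tray [ 0.6383 -0.2003  0.015 ] [192.2456 317.4934]
tray [ 0.5976 -0.3408  0.015 ] [112.2337 289.9936]
tray [ 0.3914 -0.2807  0.015 ] [176.2356 192.0706]
tray [ 0.4304 -0.1401  0.015 ] [247.8266 212.3824]
[ 0.5144 -0.2405  0.015 ] [np.float64(0.21651687763435587), np.float64(0.14636048008700334), np.float64(0.21479046917300607), np.float64(0.14590620341058333)]
long dir deg -16.13308808899014
```

Request:
{"method": "jog_arm", "body": {"moves": [[-1,-0.02,0.022,0,0,0,0],[-1,-0.045,0.051,0,0,0,0],[-1,-0.07,0.079,0,0,0,0],[-1,-0.095,0.108,0,0,0,0],[-1,-0.12,0.136,0,0,0,0],[-1,-0.145,0.164,0,0,0,0],[-1,-0.17,0.193,0,0,0,0],[-1,-0.195,0.221,0,0,0,0],[-1,-0.22,0.249,0,0,0,0],[-1,-0.245,0.277,0,0,0,0]]}}

```text
time_s: 1.13
tcp_pos: [0.3361, -0.2598, 0.2228]
ee_rot: [[-0.957, -0.291, 0.001], [-0.291, 0.957, -0.0], [-0.001, -0.0, -1.0]]
wrist_force: [1.1, 0.9, 0.4]
gripper_width: 0.999
```

Request:
{"method": "jog_arm", "body": {"moves": [[-1,-0.025,0.028,0,0,0,0],[-1,-0.05,0.057,0,0,0,0],[-1,-0.075,0.085,0,0,0,0],[-1,-0.1,0.113,0,0,0,0],[-1,-0.125,0.142,0,0,0,0],[-1,-0.15,0.17,0,0,0,0],[-1,-0.175,0.198,0,0,0,0],[-1,-0.2,0.227,0,0,0,0],[-1,-0.225,0.255,0,0,0,0],[-1,-0.245,0.277,0,0,0,0]]}}

```text
time_s: 1.97
tcp_pos: [0.4902, 0.0775, 0.2227]
ee_rot: [[-0.956, -0.293, 0.001], [-0.293, 0.956, 0.0], [-0.001, 0.0, -1.0]]
wrist_force: [-0.0, 0.8, 0.5]
gripper_width: 1.002
```

```bash
cat >> h.py <<'E'
R=np.array([[-.9566,-.2913,0],[-.2913,.9566,0],[0,0,-1]])
def go(p):
    s=sense(); print("t",s["time_s"],"tcp",s["tcp_pos"].round(4),"grip",round(s["gripper_width"]*87,1),"F",s["wrist_force"].round(1))
    print(s["ee_rot"].round(3).tolist()); print("need",(np.array(s["ee_rot"]).T@(np.array(p)-s["tcp_pos"])).round(4))
E
python3 -c "
from h import *
go([.4927,.0832,.057]);go([.4927,.0832,.057])"
```

```text
t 1.9667 tcp [0.4902 0.0775 0.2227] grip 87.2 F [-0.   0.8  0.5]
[[-0.956, -0.293, 0.001], [-0.293, 0.956, 0.0], [-0.001, 0.0, -1.0]]
need [-0.0039  0.0047  0.1657]
t 1.9667 tcp [0.4902 0.0775 0.2227] grip 87.2 F [-0.   0.8  0.5]
[[-0.956, -0.293, 0.001], [-0.293, 0.956, 0.0], [-0.001, 0.0, -1.0]]
need [-0.0039  0.0047  0.1657]
```

Request:
{"method": "jog_arm", "body": {"moves": [[-1,-0.004,0.005,0.01,0,0,0],[-1,-0.004,0.005,0.03,0,0,0],[-1,-0.004,0.005,0.05,0,0,0],[-1,-0.004,0.005,0.07,0,0,0],[-1,-0.004,0.005,0.09,0,0,0],[-1,-0.004,0.005,0.11,0,0,0],[-1,-0.004,0.005,0.13,0,0,0],[-1,-0.004,0.005,0.148,0,0,0],[-1,-0.004,0.005,0.16,0,0,0],[-1,-0.004,0.005,0.166,0,0,0]]}}

```text
time_s: 2.8
tcp_pos: [0.4905, 0.08, 0.0547]
ee_rot: [[-0.957, -0.291, -0.003], [-0.291, 0.957, -0.001], [0.004, -0.0, -1.0]]
wrist_force: [0.2, 1.0, 0.7]
gripper_width: 1.0
```

```bash
python3 -c "
from h import *
S=Cam('scene');T=Cam('top')
crop(S,290,120,450,290,3.5,'s3.png');crop(T,210,180,370,350,3.5,'t3.png')
go([.4927,.0832,.057])"
```

```text
t 2.9 tcp [0.4911 0.0803 0.0556] grip 86.7 F [-0.1 -1.   0.5]
[[-0.957, -0.291, -0.002], [-0.291, 0.957, -0.001], [0.003, -0.0, -1.0]]
need [-0.0024  0.0023 -0.0014]
```

View pics/s3.png

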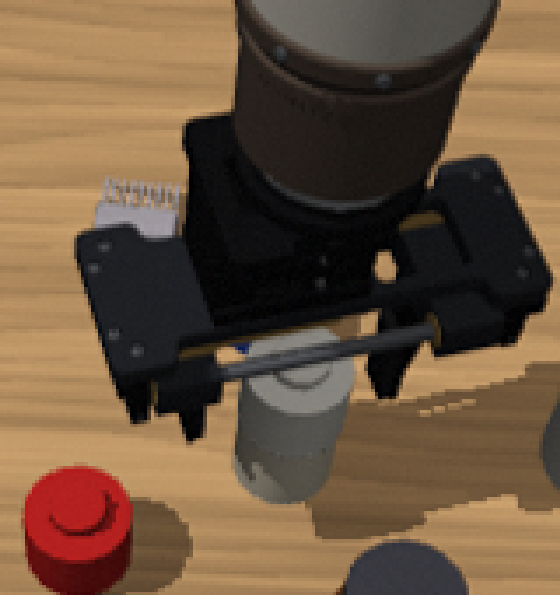

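View pics/t3.png

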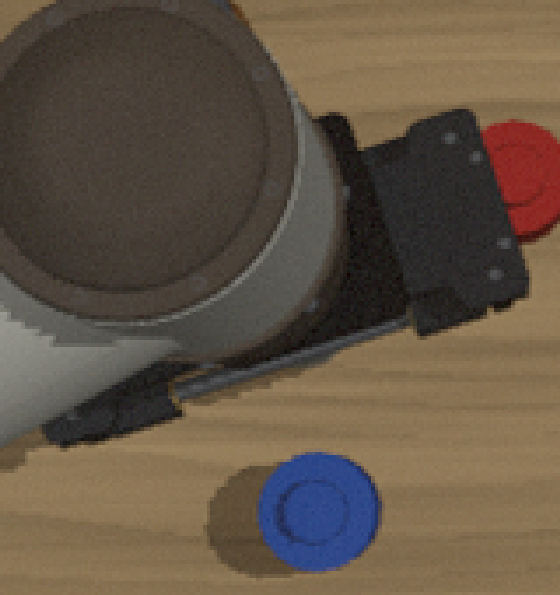

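The pictures show the open fingers straddling the cap (scene crop fingertips at (192,438) and (385,395), cap between). I'll nudge about 2 mm and close.

Request:
{"method": "jog_arm", "body": {"moves": [[-1,-0.002,0.002,-0.001,0,0,0],[-0.2,-0.002,0.002,-0.001,0,0,0],[0,-0.002,0.002,-0.001,0,0,0],[0.1,-0.002,0.002,-0.001,0,0,0],[1,-0.002,0.002,-0.001,0,0,0],[1,-0.002,0.002,-0.001,0,0,0],[1,-0.002,0.002,-0.001,0,0,0],[1,-0.002,0.002,-0.001,0,0,0],[1,-0.002,0.002,-0.001,0,0,0],[1,-0.002,0.002,-0.001,0,0,0]]}}

```text
time_s: 3.73
tcp_pos: [0.4932, 0.0834, 0.0577]
ee_rot: [[-0.957, -0.292, 0.0], [-0.292, 0.957, 0.0], [-0.0, -0.0, -1.0]]
wrist_force: [-0.2, -0.3, 1.2]
gripper_width: 0.593
```

```bash
python3 -c "
from h import *
S=Cam('scene');T=Cam('top')
crop(S,290,120,450,290,3.5,'s4.png')
go([.4927,.0832,.057])"
```

```text
t 3.8333 tcp [0.4932 0.0834 0.0577] grip 51.4 F [-1.5  0.9  2.7]
[[-0.957, -0.291, 0.0], [-0.291, 0.957, 0.0], [-0.0, 0.0, -1.0]]
need [ 0.0005 -0.0001  0.0007]
```

View pics/s4.png

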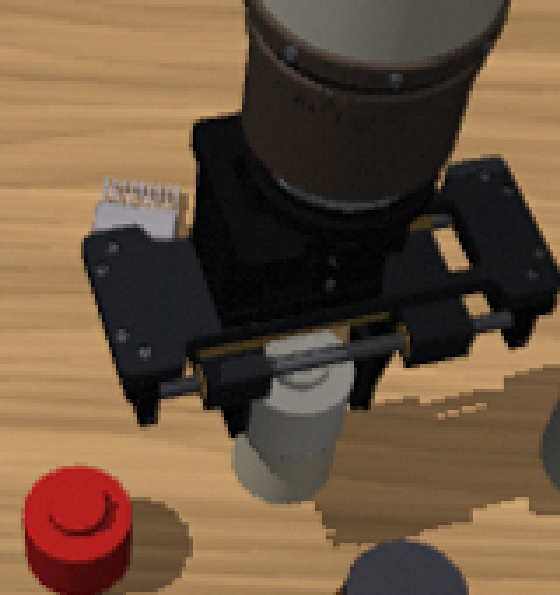

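The fingers have closed on the cap at 51 to 52 mm. Next I'll lift it straight up.

Request:
{"method": "jog_arm", "body": {"moves": [[1,0,0,-0.003,0,0,0],[1,0,0,-0.009,0,0,0],[1,0,0,-0.017,0,0,0],[1,0,0,-0.027,0,0,0],[1,0,0,-0.039,0,0,0],[1,0,0,-0.053,0,0,0],[1,0,0,-0.069,0,0,0],[1,0,0,-0.084,0,0,0],[1,0,0,-0.095,0,0,0],[1,0,0,-0.1,0,0,0]]}}

```text
time_s: 4.67
tcp_pos: [0.4941, 0.0837, 0.16]
ee_rot: [[-0.956, -0.292, 0.004], [-0.292, 0.956, 0.002], [-0.004, 0.0, -1.0]]
wrist_force: [0.0, 0.2, -0.5]
gripper_width: 0.594
```

```bash
python3 -c "
from h import *
S=Cam('scene')
crop(S,260,80,480,290,2.8,'s5.png')
u=np.array([.961,-.278]);c=np.array([.515,-.239])
print(c+.045*u,c-.045*u)
go([*(c+.045*u),.0145])"
```

```text
[ 0.558245 -0.25151 ] [ 0.471755 -0.22649 ]
t 4.7167 tcp [0.4942 0.0838 0.1601] grip 51.2 F [ 0.7  0.4 -0. ]
[[-0.956, -0.292, 0.004], [-0.292, 0.956, 0.002], [-0.005, 0.0, -1.0]]
need [ 0.0372 -0.3394  0.1453]
```

View pics/s5.png

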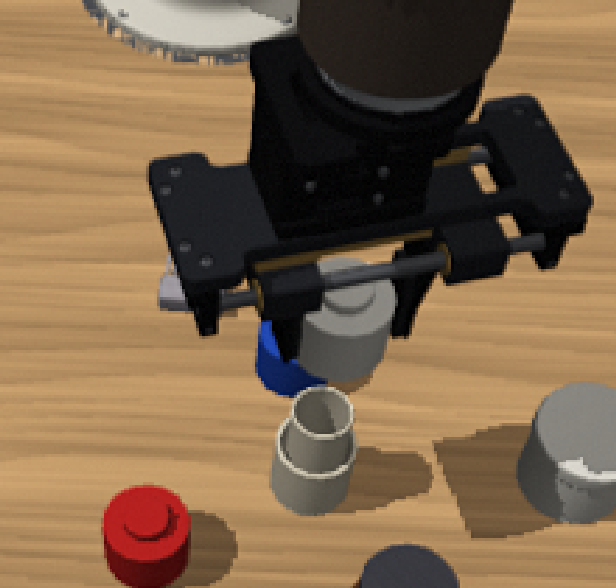

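The cap is clear of the sleeve (crop (345,300)), and the sleeve stayed in the shell (crop (322,410)). Now to the tray.

Request:
{"method": "jog_arm", "body": {"moves": [[1,0.001,-0.01,0,0,0,0],[1,0.004,-0.033,0,0,0,0],[1,0.008,-0.068,0,0,0,0],[1,0.012,-0.106,0,0,0,0],[1,0.016,-0.144,0,0,0,0],[1,0.02,-0.182,0,0,0,0],[1,0.024,-0.22,0,0,0,0],[1,0.028,-0.258,0,0,0,0],[1,0.032,-0.292,0,0,0,0],[1,0.035,-0.317,0,0,0,0]]}}

```text
time_s: 5.55
tcp_pos: [0.5512, -0.2334, 0.156]
ee_rot: [[-0.957, -0.289, -0.003], [-0.289, 0.957, 0.0], [0.002, 0.001, -1.0]]
wrist_force: [1.2, -0.3, -0.7]
gripper_width: 0.593
```

Request:
{"method": "jog_arm", "body": {"moves": [[1,0.001,-0.014,0.004,0,0,0],[1,0.002,-0.02,0.012,0,0,0],[1,0.002,-0.022,0.026,0,0,0],[1,0.002,-0.022,0.044,0,0,0],[1,0.002,-0.022,0.063,0,0,0],[1,0.002,-0.022,0.082,0,0,0],[1,0.002,-0.022,0.1,0,0,0],[1,0.002,-0.022,0.115,0,0,0],[1,0.002,-0.022,0.125,0,0,0],[1,0.002,-0.022,0.13,0,0,0]]}}

```text
time_s: 6.38
tcp_pos: [0.555, -0.2506, 0.0251]
ee_rot: [[-0.956, -0.292, -0.004], [-0.292, 0.956, 0.001], [0.004, 0.002, -1.0]]
wrist_force: [-0.5, -0.6, -0.2]
gripper_width: 0.592
```

```bash
python3 -c "
from h import *
S=Cam('scene')
crop(S,80,100,320,340,2.4,'s6.png')
go([.558,-.2515,.0147])"
```

```text
t 6.4333 tcp [ 0.5551 -0.2507  0.0251] grip 51.5 F [ 0.6 -0.3 -1. ]
[[-0.956, -0.292, -0.004], [-0.292, 0.956, 0.001], [0.004, 0.002, -1.0]]
need [-0.0026 -0.0016  0.0104]
```

View pics/s6.png

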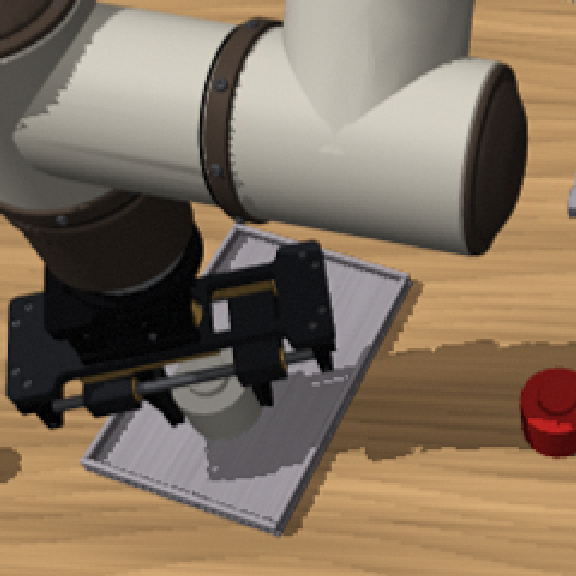

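The cap hangs over the tray's floor, well inside the rim (crop (215,400)). I'll lower it the last stretch slowly.

Request:
{"method": "jog_arm", "body": {"moves": [[1,0,0,0.002,0,0,0],[1,0,0,0.004,0,0,0],[1,0,0,0.006,0,0,0],[1,0,0,0.007,0,0,0],[1,0,0,0.008,0,0,0],[1,0,0,0.009,0,0,0],[1,0,0,0.009,0,0,0],[1,0,0,0.009,0,0,0],[1,0,0,0.009,0,0,0],[1,0,0,0.009,0,0,0]]}}

```text
time_s: 7.27
tcp_pos: [0.5566, -0.2517, 0.0186]
ee_rot: [[-0.957, -0.291, 0.0], [-0.291, 0.957, -0.0], [-0.0, -0.0, -1.0]]
wrist_force: [0.2, -0.2, -0.2]
gripper_width: 0.595
```

```bash
python3 -c "
from h import *
go([.558,-.2515,.0147])"
```

```text
t 7.2667 tcp [ 0.5566 -0.2517  0.0186] grip 51.8 F [ 0.2 -0.2 -0.2]
[[-0.957, -0.291, 0.0], [-0.291, 0.957, -0.0], [-0.0, -0.0, -1.0]]
need [-0.0014 -0.0002  0.0039]
```

Request:
{"method": "jog_arm", "body": {"moves": [[1,0,0,0.001,0,0,0],[1,0,0,0.0015,0,0,0],[1,0,0,0.002,0,0,0],[1,0,0,0.0025,0,0,0],[1,0,0,0.003,0,0,0],[1,0,0,0.0035,0,0,0],[1,0,0,0.0035,0,0,0],[1,0,0,0.0035,0,0,0],[1,0,0,0.0035,0,0,0],[1,0,0,0.0035,0,0,0]]}}

```text
time_s: 8.1
tcp_pos: [0.5566, -0.2517, 0.0151]
ee_rot: [[-0.957, -0.291, 0.0], [-0.291, 0.957, -0.0], [-0.0, -0.0, -1.0]]
wrist_force: [0.1, -0.3, -0.1]
gripper_width: 0.591
```

Request:
{"method": "jog_arm", "body": {"moves": [[1,0,0,0.0003,0,0,0],[1,0,0,0.0006,0,0,0],[1,0,0,0.0009,0,0,0],[1,0,0,0.001,0,0,0],[1,0,0,0.001,0,0,0],[1,0,0,0.001,0,0,0],[1,0,0,0.001,0,0,0],[1,0,0,0.001,0,0,0],[1,0,0,0.001,0,0,0],[1,0,0,0.001,0,0,0]]}}

```text
time_s: 8.93
tcp_pos: [0.5566, -0.2517, 0.0147]
ee_rot: [[-0.957, -0.292, 0.0], [-0.292, 0.957, -0.0], [-0.0, -0.0, -1.0]]
wrist_force: [-1.3, 0.6, 5.4]
gripper_width: 0.597
```

Contact with the floor at 5 N. I'll open, then rise.

Request:
{"method": "jog_arm", "body": {"moves": [[0,0,0,0,0,0,0],[-0.3,0,0,0,0,0,0],[-0.6,0,0,0,0,0,0],[-0.8,0,0,0,0,0,0],[-0.8,0,0,-0.003,0,0,0],[-0.8,0,0,-0.015,0,0,0],[-0.8,0,0,-0.035,0,0,0],[-0.8,0,0,-0.065,0,0,0],[-0.8,0,0,-0.1,0,0,0],[-0.8,0,0,-0.135,0,0,0]]}}

```text
time_s: 9.77
tcp_pos: [0.5562, -0.2517, 0.1511]
ee_rot: [[-0.957, -0.292, -0.0], [-0.292, 0.957, -0.0], [0.0, 0.0, -1.0]]
wrist_force: [2.1, -0.5, -0.3]
gripper_width: 0.898
```

```bash
python3 -c "
from h import *
S=Cam('scene');T=Cam('top')
crop(S,80,100,480,340,1.9,'s7.png');crop(T,180,100,600,400,1.8,'t7.png')
go([.493,.083,.051])"
```

```text
t 9.8667 tcp [ 0.5607 -0.2531  0.1574] grip 78.1 F [ 0.6 -0.6 -0.3]
[[-0.956, -0.293, 0.014], [-0.293, 0.956, -0.005], [-0.012, -0.009, -1.0]]
need [-0.0324  0.3421  0.1038]
```

View pics/s7.png

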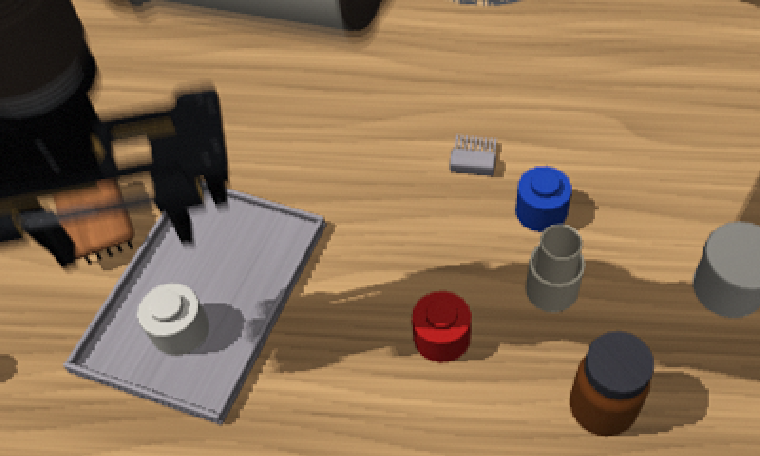

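View pics/t7.png

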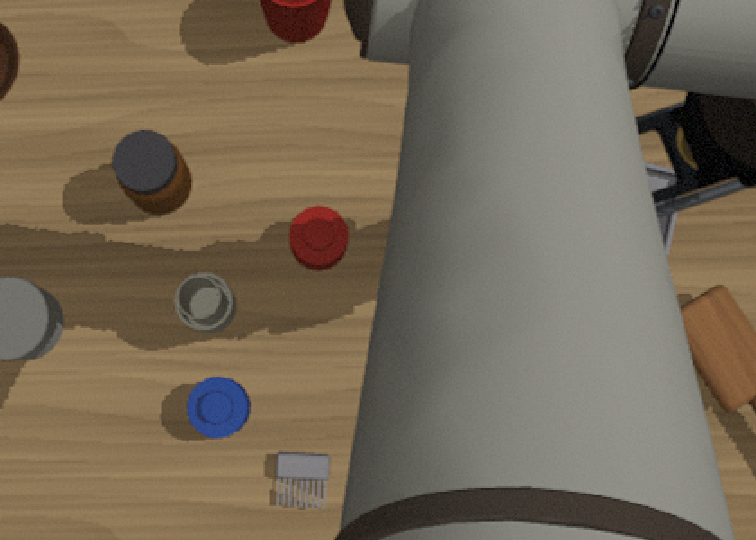

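```bash
python3 -c "
from h import *
S=Cam('scene');T=Cam('top')
crop(S,340,200,410,270,8,'s8.png');crop(T,250,220,340,310,6.5,'t8.png')
go([.493,.083,.051])"
```

```text
t 9.9667 tcp [ 0.5572 -0.2517  0.1513] grip 78.5 F [-0.5  0.3 -0.5]
[[-0.957, -0.291, 0.004], [-0.291, 0.957, -0.0], [-0.004, -0.002, -1.0]]
need [-0.0357  0.339   0.0999]
```

View pics/s8.png

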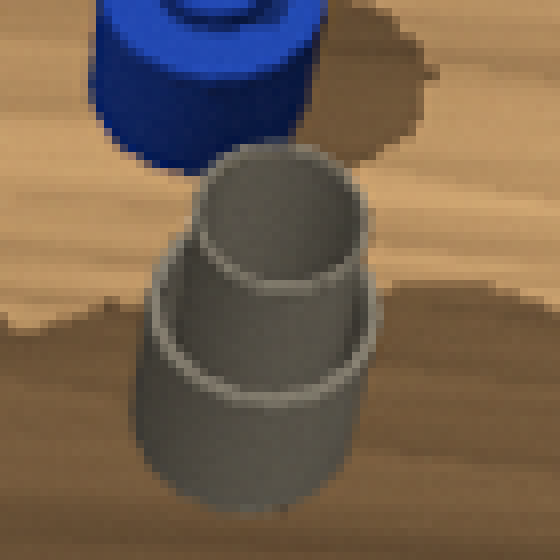

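View pics/t8.png

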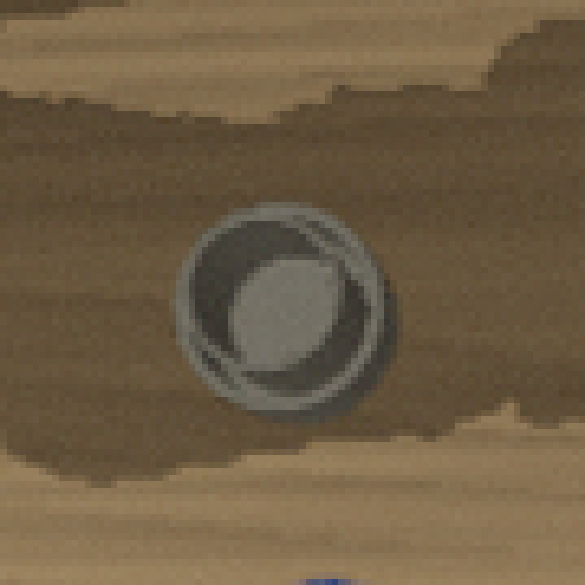

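```bash
python3 -c "
from h import *
S=Cam('scene');T=Cam('top')
p=S.onz(374.9,226.6,.082);q=T.onz(275/6.5+249.6,303/6.5+219.6,.082);print(p,q,(p+q)/2)
print('shell',S.onz(265/8+339.5,315/8+199.5,.048),T.onz(285/6.5+249.6,310/6.5+219.6,.048))
go([*((p+q)/2)[:2],.051])"
```

```text
[0.49355868 0.0845549  0.082     ] [0.48875336 0.07902602 0.082     ] [0.49115602 0.08179046 0.082     ]
shell [0.49585998 0.08436075 0.048     ] [0.49062205 0.08062983 0.048     ]
t 10.0667 tcp [ 0.5558 -0.2514  0.1485] grip 78.4 F [0.3 0.2 0.1]
[[-0.957, -0.291, -0.001], [-0.291, 0.957, 0.001], [0.001, 0.001, -1.0]]
need [-0.0353  0.3375  0.0978]
```

Request:
{"method": "jog_arm", "body": {"moves": [[-1,-0.001,0.01,0,0,0,0],[-1,-0.004,0.035,0,0,0,0],[-1,-0.008,0.072,0,0,0,0],[-1,-0.012,0.11,0,0,0,0],[-1,-0.016,0.148,0,0,0,0],[-1,-0.02,0.186,0,0,0,0],[-1,-0.024,0.224,0,0,0,0],[-1,-0.028,0.262,0,0,0,0],[-1,-0.032,0.299,0,0,0,0],[-1,-0.034,0.323,0,0,0,0]]}}

```text
time_s: 10.9
tcp_pos: [0.4932, 0.07, 0.1481]
ee_rot: [[-0.956, -0.294, -0.002], [-0.294, 0.956, -0.001], [0.002, -0.0, -1.0]]
wrist_force: [0.1, 0.1, 0.4]
gripper_width: 1.0
```

Request:
{"method": "jog_arm", "body": {"moves": [[-1,-0.001,0.009,0,0,0,0],[-1,-0.002,0.014,0,0,0,0],[-1,-0.002,0.015,0.005,0,0,0],[-1,-0.002,0.015,0.015,0,0,0],[-1,-0.002,0.015,0.028,0,0,0],[-1,-0.002,0.015,0.042,0,0,0],[-1,-0.002,0.015,0.056,0,0,0],[-1,-0.002,0.015,0.07,0,0,0],[-1,-0.002,0.015,0.08,0,0,0],[-1,-0.002,0.015,0.085,0,0,0]]}}

```text
time_s: 11.73
tcp_pos: [0.4914, 0.0803, 0.062]
ee_rot: [[-0.957, -0.289, -0.004], [-0.289, 0.957, -0.002], [0.004, -0.001, -1.0]]
wrist_force: [0.2, -0.2, 0.5]
gripper_width: 1.002
```

```bash
python3 -c "
from h import *
S=Cam('scene');S=Cam('scene');S=Cam('scene');S=Cam('scene')
crop(S,290,120,450,290,3.5,'s9.png')
go([.4915,.082,.052])"
```

```text
t 11.9333 tcp [0.4928 0.0816 0.0642] grip 86.9 F [0.1 0.4 0.8]
[[-0.957, -0.291, 0.0], [-0.291, 0.957, -0.0], [-0.0, -0.0, -1.0]]
need [0.0012 0.0008 0.0122]
```

View pics/s9.png

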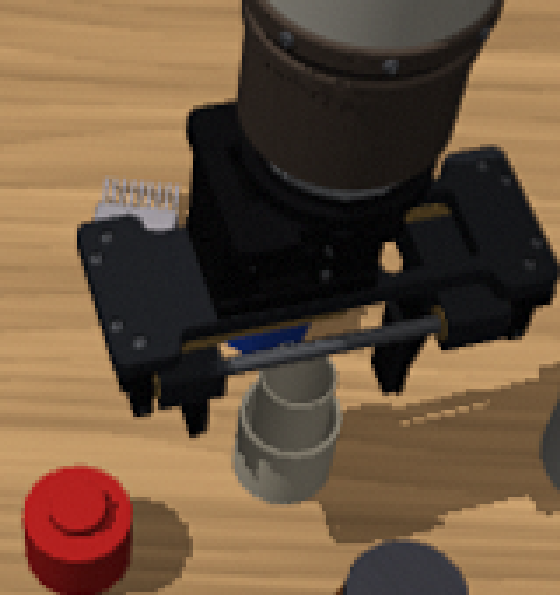

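The fingers straddle the sleeve (tips at crop (197,435) and (393,392), sleeve at about (297,395)). I'll go down another 11 mm, let it settle, then close.

Request:
{"method": "jog_arm", "body": {"moves": [[-1,0,0,0.004,0,0,0],[-1,0,0,0.008,0,0,0],[-1,0,0,0.011,0,0,0],[-0.2,0,0,0.011,0,0,0],[0,0,0,0.011,0,0,0],[0.1,0,0,0.011,0,0,0],[0.15,0,0,0.011,0,0,0],[0.15,0,0,0.011,0,0,0],[1,0,0,0.011,0,0,0],[1,0,0,0.011,0,0,0]]}}

```text
time_s: 12.77
tcp_pos: [0.4925, 0.0822, 0.0532]
ee_rot: [[-0.957, -0.292, 0.0], [-0.292, 0.957, 0.0], [-0.0, 0.0, -1.0]]
wrist_force: [-0.2, 0.1, -0.0]
gripper_width: 0.548
```

Request:
{"method": "jog_arm", "body": {"moves": [[1,0,0,0,0,0,0],[1,0,0,0,0,0,0],[1,0,0,0,0,0,0],[1,0,0,0,0,0,0],[1,0,0,0,0,0,0],[1,0,0,0,0,0,0],[1,0,0,0,0,0,0],[1,0,0,0,0,0,0],[1,0,0,0,0,0,0],[1,0,0,0,0,0,0]]}}

```text
time_s: 13.6
tcp_pos: [0.4925, 0.0821, 0.0531]
ee_rot: [[-0.957, -0.291, 0.0], [-0.291, 0.957, 0.0], [-0.0, 0.0, -1.0]]
wrist_force: [0.3, 1.3, 0.9]
gripper_width: 0.421
```

```bash
python3 -c "
from h import *
S=Cam('scene')
crop(S,290,120,450,290,3.5,'s10.png')
go([.4915,.082,.052])"
```

```text
t 13.65 tcp [0.4925 0.0821 0.0531] grip 36.9 F [-0.8  0.4  0.1]
[[-0.957, -0.291, 0.0], [-0.291, 0.957, 0.0], [-0.0, -0.0, -1.0]]
need [0.001  0.0002 0.0011]
```

View pics/s10.png

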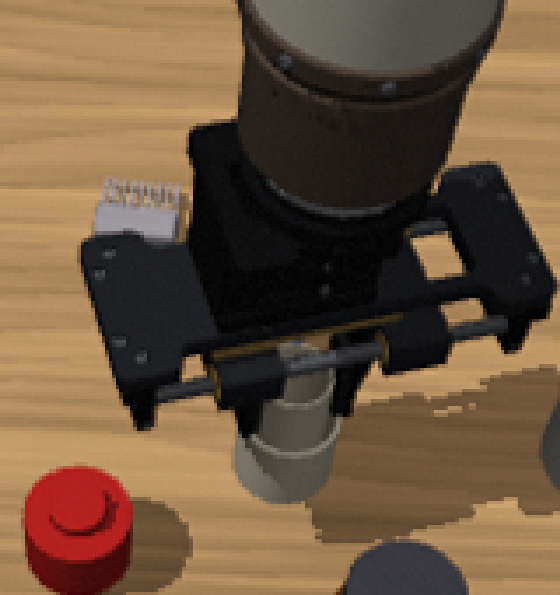

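The fingers have gripped the sleeve at 37 mm, above the shell's rim. I'll lift it slowly and straight.

Request:
{"method": "jog_arm", "body": {"moves": [[1,0,0,-0.002,0,0,0],[1,0,0,-0.006,0,0,0],[1,0,0,-0.011,0,0,0],[1,0,0,-0.017,0,0,0],[1,0,0,-0.023,0,0,0],[1,0,0,-0.029,0,0,0],[1,0,0,-0.035,0,0,0],[1,0,0,-0.041,0,0,0],[1,0,0,-0.046,0,0,0],[1,0,0,-0.05,0,0,0]]}}

```text
time_s: 14.48
tcp_pos: [0.4926, 0.0822, 0.1038]
ee_rot: [[-0.957, -0.291, 0.001], [-0.291, 0.957, 0.0], [-0.001, 0.0, -1.0]]
wrist_force: [0.1, 0.7, -0.6]
gripper_width: 0.423
```

Request:
{"method": "jog_arm", "body": {"moves": [[1,0,0,-0.005,0,0,0],[1,0,0,-0.012,0,0,0],[1,0,0,-0.02,0,0,0],[1,0,0,-0.028,0,0,0],[1,0,0,-0.036,0,0,0],[1,0,0,-0.043,0,0,0],[1,0,0,-0.05,0,0,0],[1,0,0,-0.055,0,0,0],[1,0,0,-0.059,0,0,0],[1,0,0,-0.06,0,0,0]]}}

```text
time_s: 15.32
tcp_pos: [0.4928, 0.0823, 0.1638]
ee_rot: [[-0.957, -0.292, 0.001], [-0.292, 0.957, 0.0], [-0.001, 0.0, -1.0]]
wrist_force: [0.1, -0.6, 0.1]
gripper_width: 0.423
```

```bash
python3 -c "
from h import *
S=Cam('scene')
crop(S,260,80,480,290,2.8,'s11.png')
go([.472,-.2265,.0532])"
```

```text
t 15.3667 tcp [0.4926 0.0822 0.1635] grip 37.1 F [-0.2 -0.4  0. ]
[[-0.957, -0.292, 0.001], [-0.292, 0.957, 0.0], [-0.001, 0.0, -1.0]]
need [ 0.1098 -0.2893  0.1102]
```

View pics/s11.png

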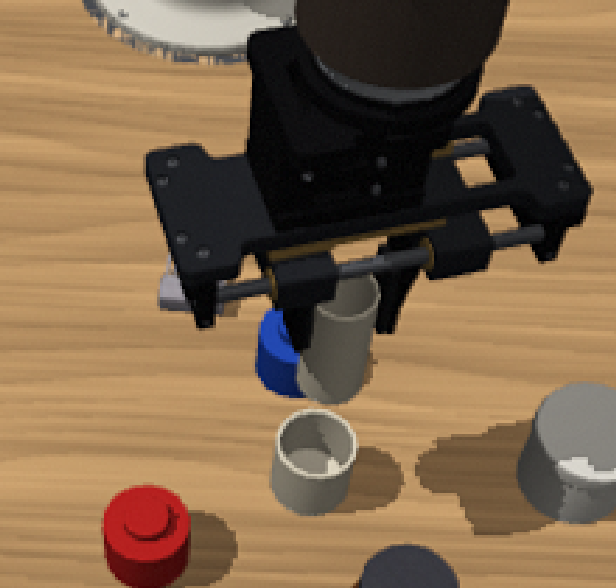

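The sleeve is out and the shell still stands in place (crop (312,460)). I'll carry it to the tray.

Request:
{"method": "jog_arm", "body": {"moves": [[1,0.003,-0.008,0,0,0,0],[1,0.01,-0.027,0,0,0,0],[1,0.021,-0.055,0,0,0,0],[1,0.033,-0.087,0,0,0,0],[1,0.045,-0.119,0,0,0,0],[1,0.057,-0.151,0,0,0,0],[1,0.069,-0.183,0,0,0,0],[1,0.081,-0.214,0,0,0,0],[1,0.092,-0.243,0,0,0,0],[1,0.1,-0.264,0,0,0,0]]}}

```text
time_s: 16.2
tcp_pos: [0.4725, -0.2022, 0.1625]
ee_rot: [[-0.957, -0.29, -0.002], [-0.29, 0.957, 0.0], [0.001, 0.0, -1.0]]
wrist_force: [-0.3, 0.7, -0.5]
gripper_width: 0.422
```

Request:
{"method": "jog_arm", "body": {"moves": [[1,0.006,-0.015,0,0,0,0],[1,0.009,-0.022,0.003,0,0,0],[1,0.01,-0.025,0.01,0,0,0],[1,0.01,-0.025,0.022,0,0,0],[1,0.01,-0.025,0.036,0,0,0],[1,0.01,-0.025,0.052,0,0,0],[1,0.01,-0.025,0.068,0,0,0],[1,0.01,-0.025,0.082,0,0,0],[1,0.01,-0.025,0.092,0,0,0],[1,0.01,-0.025,0.097,0,0,0]]}}

```text
time_s: 17.03
tcp_pos: [0.4704, -0.2255, 0.0641]
ee_rot: [[-0.956, -0.292, -0.003], [-0.292, 0.956, 0.001], [0.003, 0.002, -1.0]]
wrist_force: [-0.4, 0.6, -0.1]
gripper_width: 0.42
```

Request:
{"method": "jog_arm", "body": {"moves": [[1,0,0,0.001,0,0,0],[1,0,0,0.002,0,0,0],[1,0,0,0.003,0,0,0],[1,0,0,0.004,0,0,0],[1,0,0,0.005,0,0,0],[1,0,0,0.006,0,0,0],[1,0,0,0.007,0,0,0],[1,0,0,0.008,0,0,0],[1,0,0,0.008,0,0,0],[1,0,0,0.008,0,0,0]]}}

```text
time_s: 17.87
tcp_pos: [0.4714, -0.2264, 0.058]
ee_rot: [[-0.957, -0.291, -0.0], [-0.291, 0.957, 0.0], [0.0, 0.0, -1.0]]
wrist_force: [-0.4, -0.4, 0.0]
gripper_width: 0.421
```

```bash
python3 -c "
from h import *
S=Cam('scene')
crop(S,80,100,320,340,2.4,'s12.png')
go([.472,-.2265,.0532])"
```

```text
t 17.9167 tcp [ 0.4715 -0.2264  0.0581] grip 36.7 F [-0.6 -0.4  0.3]
[[-0.957, -0.291, 0.0], [-0.291, 0.957, -0.0], [-0.0, -0.0, -1.0]]
need [-0.0004 -0.0003  0.0049]
```

View pics/s12.png

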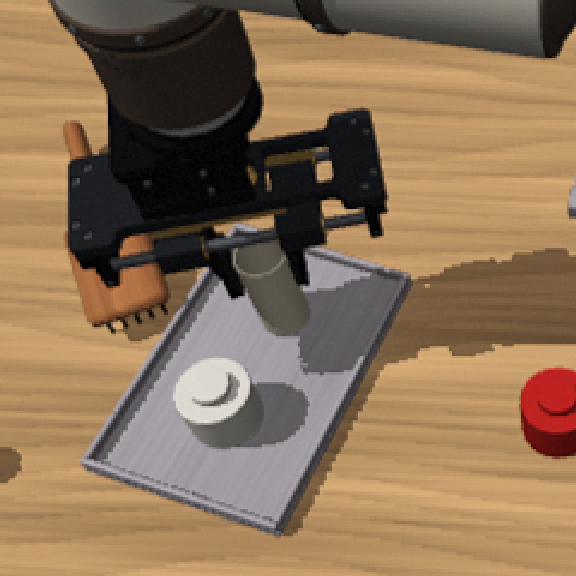

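The sleeve hangs over the tray floor (base at crop (285,325)), clear of the cap. I'll lower the last 5 mm.

Request:
{"method": "jog_arm", "body": {"moves": [[1,0,0,0.001,0,0,0],[1,0,0,0.0015,0,0,0],[1,0,0,0.002,0,0,0],[1,0,0,0.0025,0,0,0],[1,0,0,0.003,0,0,0],[1,0,0,0.0035,0,0,0],[1,0,0,0.004,0,0,0],[1,0,0,0.0045,0,0,0],[1,0,0,0.0045,0,0,0],[1,0,0,0.0045,0,0,0]]}}

```text
time_s: 18.75
tcp_pos: [0.4715, -0.2264, 0.0535]
ee_rot: [[-0.957, -0.292, -0.0], [-0.292, 0.957, 0.0], [0.0, 0.0, -1.0]]
wrist_force: [-0.0, 0.3, 0.9]
gripper_width: 0.423
```

Request:
{"method": "jog_arm", "body": {"moves": [[1,0,0,0.0002,0,0,0],[1,0,0,0.0004,0,0,0],[1,0,0,0.0006,0,0,0],[1,0,0,0.0007,0,0,0],[1,0,0,0.0007,0,0,0],[1,0,0,0.0007,0,0,0],[1,0,0,0.0007,0,0,0],[1,0,0,0.0007,0,0,0],[1,0,0,0.0007,0,0,0],[1,0,0,0.0007,0,0,0]]}}

```text
time_s: 19.58
tcp_pos: [0.4716, -0.2264, 0.053]
ee_rot: [[-0.957, -0.292, 0.0], [-0.292, 0.957, -0.0], [-0.0, -0.0, -1.0]]
wrist_force: [-0.3, 1.1, 2.4]
gripper_width: 0.419
```

Light contact. I'll release and hold still before rising.

Request:
{"method": "jog_arm", "body": {"moves": [[0.1,0,0,0,0,0,0],[0,0,0,0,0,0,0],[-0.2,0,0,0,0,0,0],[-0.4,0,0,0,0,0,0],[-0.6,0,0,0,0,0,0],[-0.6,0,0,0,0,0,0],[-0.6,0,0,-0.003,0,0,0],[-0.6,0,0,-0.01,0,0,0],[-0.6,0,0,-0.02,0,0,0],[-0.6,0,0,-0.035,0,0,0]]}}

```text
time_s: 20.42
tcp_pos: [0.4709, -0.2263, 0.0882]
ee_rot: [[-0.957, -0.291, -0.002], [-0.291, 0.957, 0.0], [0.002, 0.001, -1.0]]
wrist_force: [0.1, -0.6, 0.0]
gripper_width: 0.796
```

Request:
{"method": "jog_arm", "body": {"moves": [[-0.6,0,0,-0.02,0,0,0],[-0.6,0,0,-0.04,0,0,0],[-0.6,0,0,-0.065,0,0,0],[-0.6,0,0,-0.09,0,0,0],[-0.6,0,0,-0.11,0,0,0],[-0.6,0,0,-0.125,0,0,0],[-0.6,0,0,-0.13,0,0,0],[-0.6,0,0,-0.13,0,0,0],[-0.6,0,0,-0.13,0,0,0],[-0.6,0,0,-0.13,0,0,0]]}}

```text
time_s: 21.25
tcp_pos: [0.4707, -0.2261, 0.2167]
ee_rot: [[-0.957, -0.291, -0.002], [-0.291, 0.957, 0.001], [0.002, 0.001, -1.0]]
wrist_force: [-0.4, 0.3, -1.1]
gripper_width: 0.802
```

```bash
python3 -c "
from h import *
S=Cam('scene');T=Cam('top')
crop(S,80,100,480,340,1.9,'s13.png');cv2.imwrite('pics/t13.png',T.im[:,:,::-1])
go([.472,-.2265,.0532])"
```

```text
t 21.35 tcp [ 0.4709 -0.2262  0.2166] grip 69.6 F [-0.1  0.4 -0.3]
[[-0.957, -0.291, -0.002], [-0.291, 0.957, 0.001], [0.002, 0.001, -1.0]]
need [-0.0014 -0.0008  0.1634]
```

View pics/s13.png

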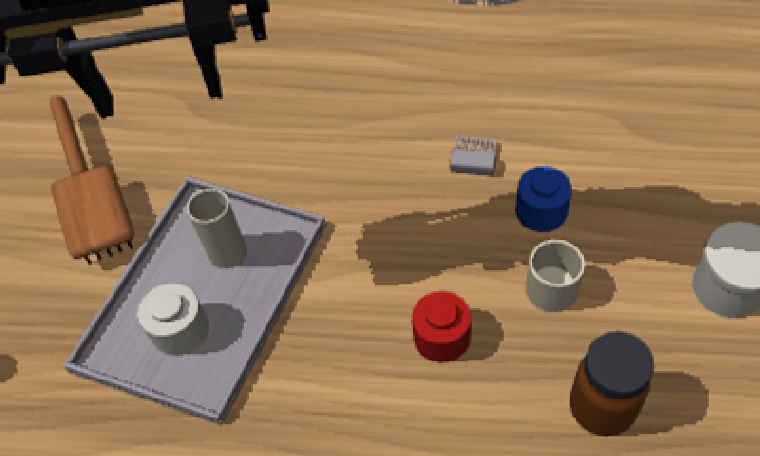

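View pics/t13.png

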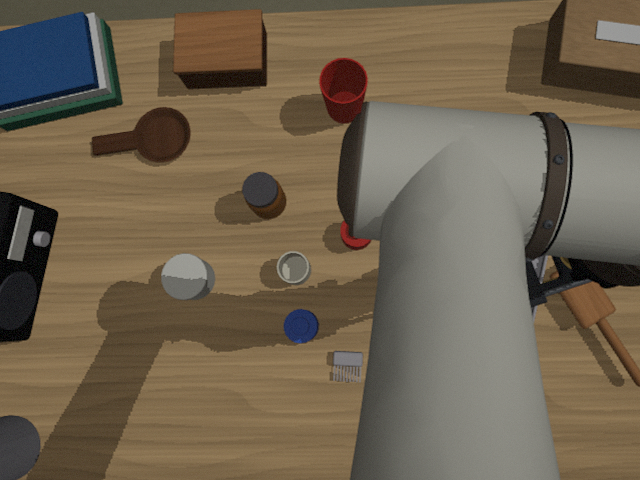

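In the scene crop, the cap (172,318) and sleeve (216,228) stand upright in the tray. The shell (555,275) is where it was, and the gripper is well clear.

```bash
python3 -c "
from station import *
print(finish_job())"
```

```text
the job is handed in; nothing more can be done
None
```

The dispenser is apart and the job is handed in at about 21.4 s of the 59 s allowed. I pulled the cap straight up and stood it in the tray. Then I lifted the sleeve out of the shell and stood it beside the cap.

- **Last pictures:** the cap and sleeve stand upright inside the tray, apart from each other. The shell stands where it was, and nothing else was disturbed. The gripper is open, about 0.13 m above the sleeve's top. In the last top view the arm hides most of the tray, so the upright check rests on the scene view alone.
- **Forces:** the highest wrist reading at the end of any move was about 5 N, when the cap touched the tray floor. It was about 2 N for the sleeve. Nothing read in between would show a brief higher peak.
- **Disagreements:** the two cameras differed by 2–3 mm on the dispenser with the cap on and by 6–7 mm on the sleeve's and shell's rims. I used roughly the average, and both grasps closed at the expected widths of 52 mm and 37 mm. No check failed.

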